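# Latch the pet feeder and start it with the remote

### The arm

A 6-joint arm with a two-finger parallel gripper is mounted at the origin on the work surface. World frame = base frame: x ahead of the robot, y to its left, z up, the work surface at z = 0. Lengths are in m, angles in rad, forces in N, time in s.
With the tool pointing down it reaches from about 0.3 to 0.85 m from the base axis. Payload 4.2 kg.
Tool frame: the origin (TCP) lies between the finger pads; the fingertips stand 17 mm ahead of it and the grasp point (between the pads) lies 2 mm behind it (ctrl.finger_overhang is the distance from the TCP to the fingertips, in m); z points along the fingers, y is the line along which they close (so a half turn about z gives the same grasp; the last joint's range is limited). The gripper opens to 91 mm and grips with 3 to 60 N. Pads are 32 mm wide; open, the fingers measure 118 mm over their backs; the gripper's body (76 mm by 178 mm) begins 60 mm behind the grasp point.
Start: joints at [1.235, 0.32, 1.565, -0, 1.257, -0.02], TCP at [0.179, 0.547, 0.231] pointing down, gripper open.
Joint ranges: [-3.11, 3.11], [-0.84, 2.01], [0.21, 2.61], [-1.34, 4.49], [0.05, 2.63], [-2.56, 2.56]. Speed limits (rad/s): [2.57, 2.57, 3.14, 3.14, 3.14, 3.14].

### API

Orientations are given as a unit quaternion [w, x, y, z].
In Python, from plant import ctrl gives the robot as it stands.
- The arm moves only by the shell command python3 -m creep 'ROWS' [FORCE]. ROWS is JSON, a list that holds one entry, the list of rows, each a list of 7 numbers: the shift along the world's x, y, z in cm, then the turn, a rotation vector about the world's x, y, z in degrees, then the opening, from 0 (shut) to 1 (fully open). In form: [[[tx, ty, tz, rx, ry, rz, fingers], ...]]. A call has 1 to 12 rows; each row shifts and turns the commanded pose from where the row before left it; what a row does not reach is not made up. A row lasts 1/10 s, in which the tool goes at most 50 mm and 8.59 degrees, less where a joint would pass 70% of its speed; a pose out of reach is approached as far as the arm can. A call with a gripper value outside its range is refused whole. The fingers move at their own pace and stop on an object; FORCE is the grip in N (left out, the last holds). Time passes only in rows, so rows that do not move let the fingers close. It gives the time, the measured TCP pose, the force, the opening and the grip force at its end, in the units of the state.
- ctrl.get_obs(): the state, without advancing time (a new reading comes with each control period).
- ctrl.get_image(name): name is "scene" or "top" or "wrist"; returns a dict with "frame" (480x640x3 uint8, red, green, blue), "fx", "fy", "cx", "cy" (pixels), "position" and "rotation" of the camera in the world. Camera axes: x right, y up, looking along -z (the intrinsics and any distortion apply to the point x, -y, -z); pixel columns grow to the right and rows downward; lengths in m; the calibration is good to about 2 mm. A picture is of the moment at which its call begins. There is no depth.
- ctrl.sign_off(): hands the job in; it is judged then, once.
Trained networks look in a picture, given as the dict that the camera call returned (one of the last four; its "shot" number tells which), for a name from the list of things; names that differ only in an ending like _2 or _b are one class to them, and where a whole thing is asked for, a point or a joint stands for the part that bears it (a point fixed in the world has none). Each returns a list of dicts, best first, with "confidence" (0 to 1); they miss things now and then, are a little off and sometimes report something else, mostly with a low value. They report only what shows in the picture. A call takes as long as a camera call. They do not tell look-alikes from the thing itself.
- ctrl.search_frame(picture, thing): "centre" ([row, column] in pixels, amid what is visible of it).
- ctrl.silhouettes(picture, thing): "mask" (480x640 bool, what is visible of it) and "centre" ([row, column] in pixels, amid what is visible of it).
- ctrl.place_of(picture, thing): "centre" ([row, column] in pixels: a listed point, or the origin of a listed thing).
The state is a dict: "t": time; "joint_pos": joint angles; "joint_velocities": joint speeds; "joint_efforts": joint torques, N m; "position": TCP position; "ee_rot": TCP orientation; "contact_force": force on the tool from outside, world axes, zero at the start; "wrist_torque": the same for the moment, N m; "grip_width": finger opening in m; "grip_force": force on a finger pad.
Only numpy, scipy, OpenCV 4.12 (cv2) and the standard library are available. Lean on these libraries where they do the work, as an engineer would, in place of code of your own. Each camera call takes 0.05 s, during which the arm holds its last target. There are 200 camera calls.

### The job

Get the cat's automatic feeder ready: swing the latch on its lid fully closed into its steel catch, then pick up the black remote and, held level with its red tip about ten centimetres from the feeder's red receiver eye, aim it squarely and straight at the eye and keep it still for two seconds. Then gently lay the remote flat, buttons up, in the middle of the near round placemat and let go; do not drop it, and leave the mug, the candle and the earbud case where they are.

Things in the scene. Friction and masses are not known exactly. Their poses are not given: they have to be found in the camera images.
- feeder: Automatic pet feeder, fixed: white rounded box 170 (its x) x 220 (its y) mm, top at 80 mm, blue lid and grey front strip on top. Origin: centre of its underside; z up; its front, with the eye, faces along its -x. It stands on the robot's left with its front turned roughly to the robot's right (-y world) and partly away from the robot.
- eye (a point): Receiver eye: the foremost point of a red half-dome (22 mm across) in a black pod, at the middle of the feeder's front face, 62 mm above the table, 106 mm from the feeder's origin along its -x. Axes as the feeder's: the eye looks along -x (level).
- latch (a joint): Swing of the latch about a vertical pin on the blue lid, rad. 0 = closed, against its stop with its end under the roof of the steel keeper; grows to 1.5 as it swings counter-clockwise seen from above. Starts open between 0.8 and 1.3. It has light friction (about 1 N at the post) and stays where it is left; it has no spring.
- latch_hinge (a point): The latch's pivot: on its vertical axis, at the height of the lid's top face (80 mm above the table). Axes as the feeder's.
- latch_post (a point): Top centre of the latch's upright orange post: 12 mm in diameter, 30 mm tall, top 38 mm above the lid, standing on the dark steel latch arm 60 mm from the pivot. The arm is 10 mm wide, 98 mm long from the pivot, its top 12 mm above the lid; closed, it points along the feeder's -x. Push post or arm sideways, or pinch the post from above. The point's x axis points to the pivot.
- keeper (a point): Top centre of the steel catch on the feeder's grey strip, 21 mm above the lid (101 mm above the table). Side wall and roof, open on the side the latch comes from; it spans 84 to 100 mm from the pivot, 21 mm across the arm, and covers the closed arm's end.
- remote: TV remote, black with coloured buttons on top, 165 (x) x 46 (y) x 20 (z) mm, about 0.13 kg, loose, lying flat on the table. Origin: centre of its underside; x points to its red tip, z up through the buttons. Its tip points roughly to the robot's left (+y world).
- lens (a point): Centre of the remote's red tip face: 82.5 mm ahead of the remote's origin along its x, 10 mm above its underside. Axes as the remote's; the beam leaves along +x.
- mat: Near round woven placemat, tan, 280 mm in diameter, 4 mm thick, fixed. Origin: centre of its underside; its top is 4 mm above that.
- earbud_case: White earbud case, 46 x 56 x 22 mm, loose bystander. Origin: centre of its underside.
- mug: White mug, 84 mm across, 95 mm tall, handle at its +y, loose bystander. Origin: centre of its underside.
- candle: Amber glass candle, 76 mm across, 85 mm tall, loose bystander. Origin: centre of its underside.
Not all that is in view belongs to the job. Of the things that look like the remote, the largest one is meant.

How it is judged:
By the outcome, as a careful person would: the job done as asked, in the order asked, and still so for the second after the job is handed in, with the robot touching nothing.
It also fails if it takes over 64 s, if anything falls off the work surface, if the arm or the gripper's body presses on something with over 40 N, if the wrist force passes 120 N, or if a joint passes its speed limit or range.

## Working session

There is one attempt and no reset: what is moved stays moved. The work goes in short steps, Python scripts to look and compute and a shell command to move; the robot and the scene stay as the last step left them, time stands still between calls to the robot, and variables do not carry over. Pictures are saved under pics/ and viewed, at most 10 in all, crops included, and the job is handed in when it is done.

```bash
ls; mkdir -p pics; cat > h.py <<'E'
import numpy as np,cv2
from plant import ctrl
def ray(p,rc):
    r,c=rc
    d=np.array([(c-p['cx'])/p['fx'],-(r-p['cy'])/p['fy'],-1.0])
    R=np.array(p['rotation']); 
    return np.array(p['position']),R@d
def atz(p,rc,z):
    o,d=ray(p,rc); return o+d*(z-o[2])/d[2]
def tri(obs):
    A=np.zeros((3,3));b=np.zeros(3)
    for p,rc in obs:
        o,d=ray(p,rc);d=d/np.linalg.norm(d);M=np.eye(3)-np.outer(d,d);A+=M;b+=M@o
    return np.linalg.solve(A,b)
def save(p,n): cv2.imwrite('pics/'+n+'.png',cv2.cvtColor(p['frame'],cv2.COLOR_RGB2BGR))
E
python3 - <<'E'
from h import *
np.set_printoptions(precision=3,suppress=True)
Z=dict(feeder=0,eye=.062,latch_hinge=.08,latch_post=.118,keeper=.101,remote=0,lens=.01,mat=0,earbud_case=0,mug=0,candle=0)
for n in ['top','scene']:
    p=ctrl.get_image(n);save(p,n)
    print(n,{k:(np.round(v,3).tolist() if not np.isscalar(v) else v) for k,v in p.items() if k!='frame'})
    for k,z in Z.items():
        for d in ctrl.place_of(p,k)[:4]:
            print(k,round(d['confidence'],2),np.round(d['centre']),atz(p,d['centre'],z))
print(ctrl.get_obs(), ctrl.finger_overhang)
E
```

```text
pics
top {'fx': 448.63596874888685, 'fy': 448.63596874888685, 'cx': 322.5202032074573, 'cy': 235.5303934956428, 'position': [0.464, -0.103, 1.089], 'rotation': [-0.704, -0.048, 0.048, 0.707], 'shot': 1}Traceback (most recent call last):
  File "<stdin>", line 9, in <module>
  File "h.py", line 9, in atz
    o,d=ray(p,rc); return o+d*(z-o[2])/d[2]
        ~~~^^^^^^
  File "h.py", line 7, in ray
    return np.array(p['position']),R@d
                                   ~^~
ValueError: matmul: Input operand 1 has a mismatch in its core dimension 0, with gufunc signature (n?,k),(k,m?)->(n?,m?) (size 3 is different from 4)
```

```bash
sed -i "s/R=np.array(p\['rotation'\]); /w,x,y,z=p['rotation'];R=Rot.from_quat([x,y,z,w]).as_matrix()/; 1a from scipy.spatial.transform import Rotation as Rot" h.py
python3 - <<'E'
from h import *
np.set_printoptions(precision=3,suppress=True)
Z=dict(feeder=0,eye=.062,latch_hinge=.08,latch_post=.118,keeper=.101,remote=0,lens=.01,mat=0,earbud_case=0,mug=0,candle=0)
for n in ['top','scene']:
    p=ctrl.get_image(n);save(p,n)
    print(n,p['position'],p['rotation'])
    for k,z in Z.items():
        for d in ctrl.place_of(p,k)[:4]:
            print(k,round(d['confidence'],2),np.round(d['centre']),atz(p,d['centre'],z))
print(ctrl.get_obs(), ctrl.finger_overhang)
E
```

```text
top [ 0.464 -0.103  1.089] [-0.704 -0.048  0.048  0.707]
feeder 0.85 [289. 170.] [0.485 0.265 0.   ]
eye 0.83 [273. 203.] [0.519 0.169 0.062]
latch_hinge 0.72 [311. 149.] [0.436 0.281 0.08 ]
latch_hinge 0.51 [246. 411.] [ 0.577 -0.305  0.08 ]
latch_hinge 0.31 [250. 379.] [ 0.567 -0.231  0.08 ]
latch_post 0.74 [284. 153.] [0.493 0.26  0.118]
keeper 0.57 [304. 186.] [0.45  0.194 0.101]
remote 0.87 [245. 411.] [ 0.587 -0.319  0.   ]
remote 0.74 [189. 436.] [ 0.728 -0.388  0.   ]
lens 0.7 [247. 379.] [ 0.583 -0.24   0.01 ]
lens 0.63 [162. 426.] [ 0.795 -0.361  0.01 ]
lens 0.62 [250. 484.] [ 0.575 -0.495  0.01 ]
lens 0.6 [310. 149.] [0.436 0.309 0.01 ]
mat 0.73 [284. 315.] [ 0.495 -0.085  0.   ]
earbud_case 0.72 [310. 416.] [ 0.431 -0.328  0.   ]
mug 0.74 [310. 420.] [ 0.433 -0.336  0.   ]
mug 0.68 [186. 366.] [ 0.735 -0.213  0.   ]
candle 0.94 [181. 190.] [0.752 0.226 0.   ]
scene [ 1.508 -0.317  1.069] [0.73  0.296 0.239 0.568]
feeder 0.85 [222. 444.] [0.497 0.273 0.   ]
eye 0.82 [217. 412.] [0.518 0.168 0.062]
latch_hinge 0.9 [182. 445.] [0.429 0.292 0.08 ]
keeper 0.56 [187. 416.] [0.4
[... 355 characters left out ...]
5.] [ 0.502 -0.082  0.   ]
earbud_case 0.92 [245. 213.] [ 0.427 -0.335  0.   ]
earbud_case 0.47 [248. 311.] [ 0.501 -0.093  0.   ]
mug 0.6 [331. 284.] [ 0.737 -0.212  0.   ]
candle 0.75 [297. 468.] [0.752 0.227 0.   ]
{'t': 1.3, 'joint_pos': array([ 1.235,  0.32 ,  1.565,  0.   ,  1.257, -0.02 ]), 'joint_velocities': array([-0.001, -0.001,  0.001, -0.002, -0.   ,  0.001]), 'joint_efforts': array([  0.001, -41.236, -23.223,   0.073,   0.038,  -0.   ]), 'position': array([0.179, 0.547, 0.231]), 'ee_rot': array([0.   , 0.157, 0.988, 0.   ]), 'contact_force': array([ 0.14 , -0.052,  0.314]), 'wrist_torque': array([0.03 , 0.001, 0.034]), 'grip_force': 0.0, 'grip_width': 0.09128378086637001} 0.017
```

View pics/top.png

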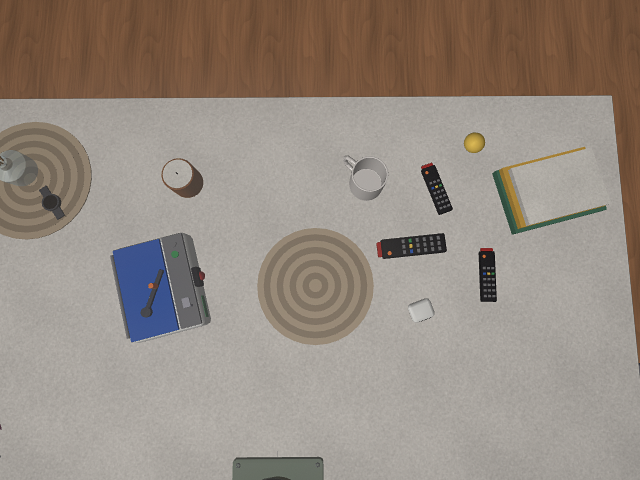

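View pics/scene.png

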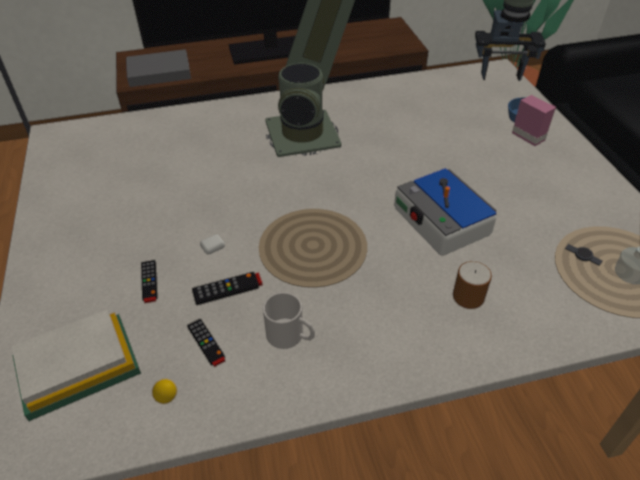

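The top view shows the feeder at about (289,170) with its latch open and post at (284,153). The near mat is at (284,315). The large remote is at (245,411), with two smaller look-alikes at (189,436) and (275,487). I'll move over the feeder for a closer look.

```bash
python3 -m creep '[[[2.9,-3,0.3,0,0,0,1],[2.9,-3,0.3,0,0,0,1],[2.9,-3,0.3,0,0,0,1],[2.9,-3,0.3,0,0,0,1],[2.9,-3,0.3,0,0,0,1],[2.9,-3,0.3,0,0,0,1],[2.9,-3,0.3,0,0,0,1],[2.9,-3,0.3,0,0,0,1],[2.9,-3,0.3,0,0,0,1],[0,0,0,0,0,0,0.5],[0,0,0,0,0,0,0.5]]]'
cat > look.py <<'E'
import sys
from h import *
np.set_printoptions(precision=4,suppress=True)
Z=dict(feeder=0,eye=.062,latch_hinge=.08,latch_post=.118,keeper=.101,remote=0,lens=.01,mat=0)
def look(n,names,name):
    p=ctrl.get_image(n);save(p,name)
    for k in names:
        for d in ctrl.place_of(p,k)[:3]:
            print(n,k,round(d['confidence'],2),np.round(d['centre']),atz(p,d['centre'],Z[k]))
if __name__=='__main__':look(sys.argv[1],sys.argv[3:],sys.argv[2])
E
python3 look.py wrist w1 feeder eye latch_hinge latch_post keeper
```

```text
t: 2.4
position: [0.4398, 0.2761, 0.2579]
ee_rot: [-0.0, 0.158, 0.987, 0.0]
contact_force: [-0.3, 0.5, 0.7]
grip_width: 0.0784
grip_force: 0.0
wrist feeder 0.68 [254. 337.] [0.4899 0.2683 0.    ]
wrist eye 0.82 [334. 243.] [0.5182 0.1641 0.062 ]
wrist latch_hinge 0.81 [218. 336.] [0.4347 0.284  0.08  ]
wrist latch_hinge 0.22 [255. 336.] [0.4653 0.2741 0.08  ]
wrist latch_post 0.89 [302. 335.] [0.49   0.2641 0.118 ]
wrist keeper 0.68 [282. 240.] [0.4562 0.1945 0.101 ]
```

View pics/w1.png

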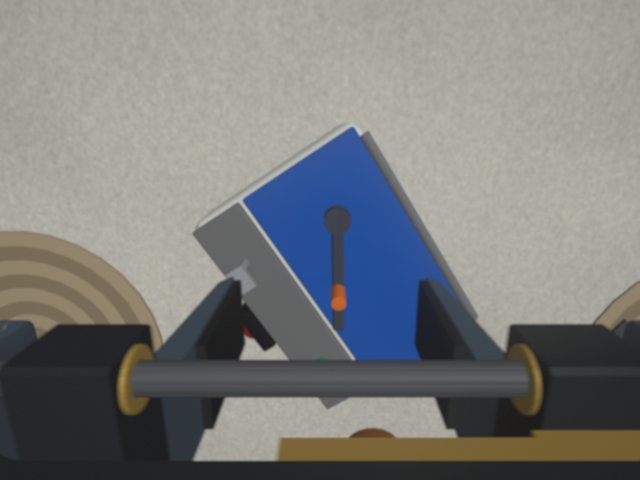

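```bash
python3 -m creep '[[[2.5,-0.65,0,0,0,0,0.5],[2.5,-0.65,-2,0,0,0,0.5],[0,0,-4,0,0,0,0.5],[0,0,-4,0,0,0,0.5],[0,0,-3.8,0,0,0,0.5],[0,0,0,0,0,0,0.1],[0,0,0,0,0,0,0],[0,0,0,0,0,0,0],[0,0,0,0,0,0,0],[0,0,0,0,0,0,0],[0,0,0,0,0,0,0]]]' 8
```

```text
t: 3.8
position: [0.4908, 0.2644, 0.1218]
ee_rot: [0.002, 0.157, 0.988, 0.001]
contact_force: [0.7, 0.7, 5.7]
grip_width: 0.0115
grip_force: 8.0
```

```bash
python3 -m creep '[[[-0.2,-0.43,0,0,0,-4.5,0],[-0.2,-0.42,0,0,0,-4.5,0],[-0.54,-0.78,0,0,0,-8.5,0],[-0.65,-0.68,0,0,0,-8.5,0],[-0.74,-0.57,0,0,0,-8.5,0],[-0.83,-0.45,0,0,0,-8.5,0],[-0.47,-0.17,0,0,0,-4.5,0],[-0.47,-0.17,0,0,0,-4.5,0],[0,0,0,0,0,0,0]]]'
```

```text
t: 4.7
position: [0.4498, 0.2268, 0.1217]
ee_rot: [0.002, 0.575, 0.818, 0.002]
contact_force: [0.4, -0.9, 5.5]
grip_width: 0.0115
grip_force: 8.0
```

```bash
python3 -m creep '[[[-0.2,-0.05,0,0,0,0,0],[-0.2,-0.05,0,0,0,0,0],[0,0,0,0,0,0,0]]]'
```

```text
t: 5.0
position: [0.4493, 0.2268, 0.1219]
ee_rot: [0.004, 0.574, 0.819, 0.005]
contact_force: [8.8, -0.6, 0.4]
grip_width: 0.0115
grip_force: 8.0
```

```bash
python3 look.py top top2 latch_hinge latch_post keeper
```

```text
top latch_hinge 0.68 [284. 316.] [ 0.4918 -0.0888  0.08  ]
top latch_post 0.59 [306. 168.] [0.4462 0.2274 0.118 ]
top keeper 0.97 [305. 186.] [0.4476 0.1934 0.101 ]
```

```bash
python3 -m creep '[[[-0.3,-0.08,0,0,0,0,0],[0,0,0,0,0,0,0],[0.2,0.05,0,0,0,0,0.3],[0.3,0.08,0,0,0,0,0.5],[0,0,0,0,0,0,0.5],[0,0,0,0,0,0,0.5],[0,0,4,0,0,0,0.7],[0,0,4.5,0,0,0,1],[0,0,4.5,0,0,0,1]]]'
python3 look.py wrist w2 feeder latch_hinge latch_post keeper eye
```

```text
t: 6.1
position: [0.4456, 0.2261, 0.251]
ee_rot: [-0.001, 0.574, 0.819, -0.001]
contact_force: [0.9, 0.3, 0.3]
grip_width: 0.0642
grip_force: 0.0
wrist feeder 0.94 [182. 389.] [0.4906 0.2708 0.    ]
wrist latch_hinge 0.81 [154. 342.] [0.434  0.2851 0.08  ]
wrist latch_post 0.92 [242. 335.] [0.4488 0.2268 0.118 ]
wrist keeper 0.89 [280. 327.] [0.4558 0.1908 0.101 ]
wrist eye 0.91 [312. 383.] [0.5198 0.1636 0.062 ]
```

View pics/w2.png

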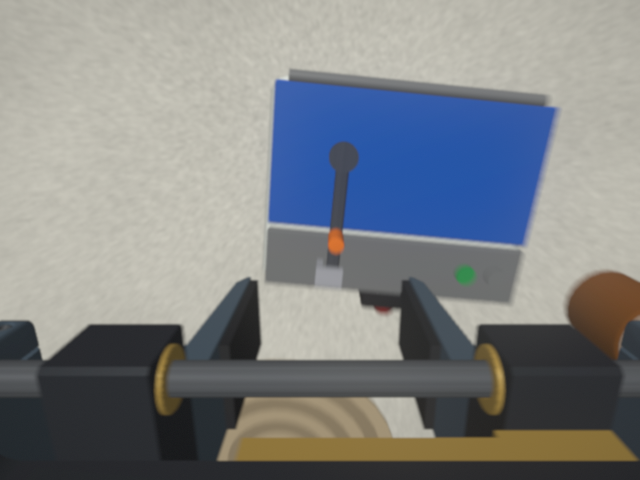

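The latch arm now runs straight to the keeper, with its end under the roof at (272,328). The post is at (242,335), so the latch is closed.

```bash
python3 - <<'E'
from h import *
p=ctrl.get_image('wrist')
for a,b in [((224,275),(244,523)),((282,265),(303,512)),((81,276),(107,554))]:
    A,B=atz(p,a,.08),atz(p,b,.08); d=B-A; print(A,B,np.degrees(np.arctan2(d[1],d[0])))
E
python3 -m creep '[[[1.05,-4.7,0,0,0,-1.4,1],[1.05,-4.7,0,0,0,-1.4,1],[1.05,-4.7,0,0,0,-1.4,1],[1.05,-4.7,0,0,0,-1.4,1],[1.05,-4.7,0,0,0,-1.4,1],[1.05,-4.7,0,0,0,-1.4,1],[1.05,-4.7,0,0,0,-1.4,1],[1.05,-4.7,0,0,0,-1.4,1],[1.05,-4.7,0,0,0,-1.4,1],[1.05,-4.7,0,0,0,-1.4,1],[1.05,-4.7,0,0,0,-1.4,1],[0,0,0,0,0,0,1]]]'
python3 look.py wrist w3 remote lens
```

```text
[0.40208527 0.21474154 0.08      ] [0.59764211 0.26774344 0.08      ] 15.164600929961242
[0.40940799 0.16396066 0.08      ] [0.61358942 0.21753427 0.08      ] 14.702000091208598
[0.3702437  0.31724268 0.08      ] [0.56934328 0.3701636  0.08      ] 14.885114646374063
t: 7.65
position: [0.562, -0.2958, 0.2467]
ee_rot: [-0.001, 0.681, 0.733, -0.001]
contact_force: [-0.2, 0.5, -0.4]
grip_width: 0.0911
grip_force: 0.0
wrist remote 0.67 [231. 356.] [ 0.5891 -0.316   0.    ]
wrist remote 0.57 [300. 480.] [ 0.7271 -0.3825  0.    ]
wrist lens 0.92 [290. 544.] [ 0.7862 -0.3613  0.01  ]
wrist lens 0.81 [149. 352.] [ 0.5776 -0.2363  0.01  ]
wrist lens 0.8 [391. 334.] [ 0.5809 -0.4986  0.01  ]
```

View pics/w3.png

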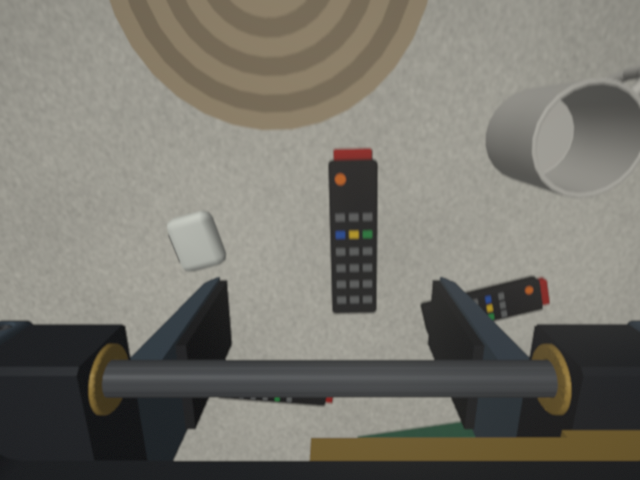

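```bash
python3 - <<'E'
from h import *
p=ctrl.get_image('wrist')
m=[d for d in ctrl.silhouettes(p,'remote')]
for d in m: 
    ys,xs=np.nonzero(d['mask']); print(d['confidence'],d['centre'],xs.min(),xs.max(),ys.min(),ys.max())
    if abs(d['centre'][1]-354)<15 and d['centre'][0]<300:
        P=np.array([atz(p,(y,x),.02)[:2] for y,x in zip(ys,xs)],np.float32)
        print(cv2.minAreaRect(P))
for a in [(150,353),(160,354),(312,354.5)]: print(atz(p,a,.02))
E
```

```text
0.97 [233.7, 356.2] 328 377 157 320
((0.5855916738510132, -0.31724387407302856), (0.04555762931704521, 0.16431815922260284), 5.72537899017334)
0.83 [402.7, 288.7] 218 333 397 411
0.58 [305.1, 509.7] 420 547 284 338
[ 0.57715566 -0.22957431  0.02      ]
[ 0.57890482 -0.23835788  0.02      ]
[ 0.59390747 -0.38992344  0.02      ]
```

The large remote lies at rows 149–312, column 354. The mug and case are well clear of the fingers, so I'll grasp it.

```bash
python3 -m creep '[[[1.2,-1.05,-3,0,0,1.5,1],[1.2,-1.05,-4,0,0,0,1],[0,0,-4.5,0,0,0,1],[0,0,-4.5,0,0,0,1],[0,0,-4,0,0,0,1],[0,0,-2.0,0,0,0,1],[0,0,-0.6,0,0,0,1],[0,0,0,0,0,0,0.6],[0,0,0,0,0,0,0.4]]]' 20; python3 -m creep '[[[0,0,0,0,0,0,0.2],[0,0,0,0,0,0,0.2],[0,0,0,0,0,0,0.2],[0,0,0,0,0,0,0.2]]]'
```

```text
t: 8.8
position: [0.5872, -0.3116, 0.0258]
ee_rot: [0.002, 0.669, 0.743, 0.0]
contact_force: [0.7, 1.0, -0.2]
grip_width: 0.0782
grip_force: 0.0
t: 9.2
position: [0.5861, -0.3118, 0.0245]
ee_rot: [0.0, 0.669, 0.743, 0.0]
contact_force: [-2.1, -0.2, 0.5]
grip_width: 0.0461
grip_force: 0.6
```

```bash
python3 -m creep '[[[0,0,0,0,0,0,0.2],[0,0,2,0,0,0,0.2],[-0.7,0,3,0,0,0,0.2],[-0.7,1,1.5,0,0,0,0.2],[-0.8,3,0,0,0,1,0.2],[0,4,0,0,0,2,0.2],[0,4,0,0,0,2,0.2],[0,4,0,0,0,2,0.2],[0,4,0,0,0,2.2,0.2],[0,3,0,0,0,0,0.2],[0,0,0,0,0,0,0.2]]]'
```

```text
t: 10.3
position: [0.5628, -0.0776, 0.0886]
ee_rot: [-0.001, 0.606, 0.796, 0.0]
contact_force: [-0.3, -0.7, -0.6]
grip_width: 0.0459
grip_force: 20.0
```

```bash
cat > held.py <<'E'
from h import *
np.set_printoptions(precision=4,suppress=True)
o=ctrl.get_obs();T=o['position'];print(T)
ps={n:ctrl.get_image(n) for n in('top','scene')}
for n,p in ps.items(): save(p,'held_%s_%.0f'%(n,o['t']*10))
f=lambda p,k,near:min([d['centre'] for d in ctrl.place_of(p,k)] or [(0,0)],key=lambda c:np.linalg.norm(atz(p,c,.06)[:2]-near))
q=T+[-.01,.08,-.01]
for k,nr in (('lens',q),('remote',T),('eye',np.array([.5185,.166]))):
    L=[(p,f(p,k,nr[:2])) for p in ps.values()]
    print(k,[np.round(l[1]).tolist() for l in L],'tri',tri(L))
    for p,c in L: print('   ',atz(p,c,T[2]-.0145 if k=='lens' else .062))
p=ps['top']
for d in ctrl.silhouettes(p,'remote'):
    ys,xs=np.nonzero(d['mask'])
    P=np.array([atz(p,(y,x),T[2]-.004)[:2] for y,x in zip(ys,xs)],np.float32)
    print('mask',d['confidence'],cv2.minAreaRect(P))
E
python3 held.py
```

```text
[ 0.5628 -0.0776  0.0886]
lens [[261.0, 279.0], [232.0, 348.0]] tri [ 0.5444 -0.0065  0.0781]
    [ 0.5449 -0.0051  0.0741]
    [ 0.5404 -0.0064  0.0741]
remote [[262.0, 281.0], [245.0, 316.0]] tri [ 0.5404 -0.0469  0.0482]
    [ 0.5447 -0.0081  0.062 ]
    [ 0.5522 -0.0907  0.062 ]
eye [[181.0, 190.0], [216.0, 414.0]] tri [0.6821 0.123  0.237 ]
    [0.7352 0.2074 0.062 ]
    [0.5148 0.1751 0.062 ]
mask 0.74 ((0.5117801427841187, -0.4710085988044739), (0.036354970186948776, 0.11820786446332932), 89.08414459228516)
mask 0.71 ((0.5594624876976013, -0.084505096077919), (0.03976847231388092, 0.16318553686141968), 15.624631881713867)
mask 0.61 ((0.7105116844177246, -0.3634851574897766), (0.12146827578544617, 0.03680639714002609), 19.754045486450195)
```

```bash
python3 -m creep '[[[0,2,-0.4,0,0,0,0.2],[0,2.3,-0.4,0,0,0,0.2],[0,2,-0.4,0,0,0,0.2],[0.1,1,0,0,0,0,0.2],[0,0,0,0,0,0,0.2],[0,0,0,0,0,0,0.2]]]'; python3 held.py; ls pics
```

```text
t: 11.35
position: [0.5654, -0.0092, 0.0772]
ee_rot: [0.0, 0.607, 0.794, 0.0]
contact_force: [-0.4, 0.7, -1.6]
grip_width: 0.0459
grip_force: 20.0
[ 0.5654 -0.0092  0.0772]
lens [[261.0, 249.0], [232.0, 376.0]] tri [0.5468 0.0644 0.0615]
    [0.5469 0.0649 0.0627]
    [0.5479 0.0631 0.0627]
remote [[188.0, 434.0], [243.0, 347.0]] tri [ 0.709  -0.1921  0.2886]
    [ 0.7155 -0.3673  0.062 ]
    [ 0.5648 -0.0166  0.062 ]
eye [[274.0, 204.0], [217.0, 415.0]] tri [0.519  0.1711 0.062 ]
    [0.5178 0.1657 0.062 ]
    [0.5188 0.1769 0.062 ]
mask 0.64 ((0.5656696557998657, -0.01570817083120346), (0.04807456582784653, 0.16433875262737274), 14.999165534973145)
mask 0.62 ((0.5123312473297119, -0.47495949268341064), (0.03729601204395294, 0.11947344243526459), 89.88204193115234)
mask 0.61 ((0.7120800614356995, -0.3674708306789398), (0.12300743907690048, 0.03822370618581772), 19.432479858398438)
held_scene_103.png
held_scene_114.png
held_top_103.png
held_top_114.png
scene.png
top.png
top2.png
w1.png
w2.png
w3.png
```

```bash
python3 -m creep '[[[-0.15,0.4,0,0,0,0,0.2],[0,0,0,0,0,0,0.2],[0,0,0,0,0,0,0.2],[0,0,0,0,0,0,0.2]]]'; python3 held.py|head -8
```

```text
t: 12.2
position: [0.5636, -0.0045, 0.077]
ee_rot: [0.0, 0.607, 0.795, 0.0]
contact_force: [-0.1, -0.5, -1.3]
grip_width: 0.0459
grip_force: 20.0
[ 0.5636 -0.0045  0.077 ]
lens [[263.0, 246.0], [232.0, 378.0]] tri [0.5413 0.072  0.0552]
    [0.541  0.072  0.0625]
    [0.5483 0.0679 0.0625]
remote [[188.0, 437.0], [241.0, 349.0]] tri [ 0.7087 -0.1919  0.2966]
    [ 0.7152 -0.3734  0.062 ]
    [ 0.5586 -0.0105  0.062 ]
eye [[272.0, 204.0], [217.0, 413.0]] tri [0.5223 0.1681 0.0644]
```

```bash
cd pics; f=$(ls -t held_scene*|head -1); g=$(ls -t held_top*|head -1); python3 -c "
import cv2,numpy as np
a=cv2.imread('$f')[130:330,250:500];b=cv2.imread('$g')[190:350,120:380]
r=lambda i:cv2.resize(i,(640,int(640*i.shape[0]/i.shape[1])))
a=cv2.resize(a,(390,300));b=cv2.resize(b,(390,300));cv2.imwrite('cmp.png',np.hstack([a,b]))"
```

```text
(no output)
```

View pics/cmp.png

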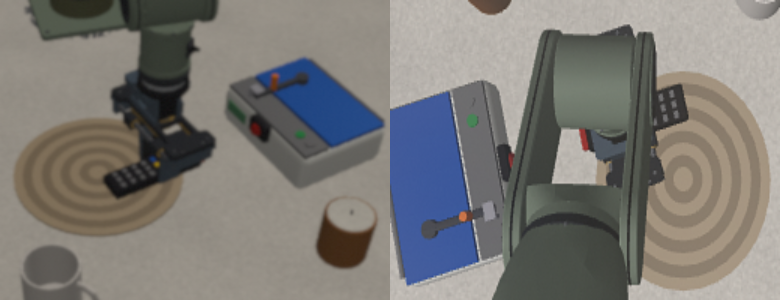

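The crops show the remote held across the fingers, with its red tip towards the eye and the tail over the mat. The latch is still closed. I'll check the lens from the wrist camera, then hold.

```bash
python3 - <<'E'
from h import *
p=ctrl.get_image('wrist');save(p,'w4')
for k in('lens','eye','remote'):
    for d in ctrl.place_of(p,k)[:3]: print(k,d['confidence'],d['centre'],atz(p,d['centre'],.062))
E
```

```text
lens 0.66 [142.7, 328.0] [0.54292686 0.06814524 0.062     ]
remote 0.78 [318.3, 330.9] [ 0.56432576 -0.00603774  0.062     ]
remote 0.35 [141.1, 329.2] [0.54322602 0.0688654  0.062     ]
```

View pics/w4.png

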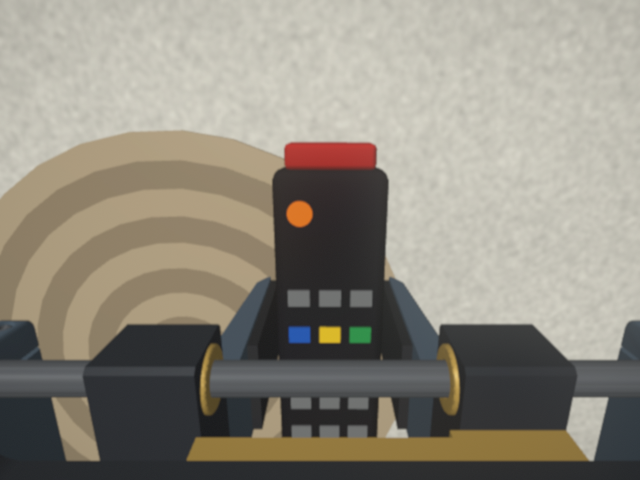

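```bash
R='[0,0,0,0,0,0,0.2]'; python3 -m creep '[[[0,0,0,0,0,0,0.2],[0,0,0,0,0,0,0.2],[0,0,0,0,0,0,0.2],[0,0,0,0,0,0,0.2],[0,0,0,0,0,0,0.2],[0,0,0,0,0,0,0.2],[0,0,0,0,0,0,0.2],[0,0,0,0,0,0,0.2],[0,0,0,0,0,0,0.2],[0,0,0,0,0,0,0.2],[0,0,0,0,0,0,0.2],[0,0,0,0,0,0,0.2]]]'; python3 -m creep '[[[0,0,0,0,0,0,0.2],[0,0,0,0,0,0,0.2],[0,0,0,0,0,0,0.2],[0,0,0,0,0,0,0.2],[0,0,0,0,0,0,0.2],[0,0,0,0,0,0,0.2],[0,0,0,0,0,0,0.2],[0,0,0,0,0,0,0.2],[0,0,0,0,0,0,0.2],[0,0,0,0,0,0,0.2],[0,0,0,0,0,0,0.2],[0,0,0,0,0,0,0.2]]]'
python3 - <<'E'
from h import *
p=ctrl.get_image('scene')
m=cv2.imread('pics/top.png')
for n in('scene','top'):
    p=ctrl.get_image(n)
    for d in ctrl.place_of(p,'mat')[:2]: print(n,d['confidence'],d['centre'],atz(p,d['centre'],0))
E
```

```text
t: 14.05
position: [0.5636, -0.0046, 0.077]
ee_rot: [0.0, 0.607, 0.794, 0.0]
contact_force: [-0.1, -0.8, -0.7]
grip_width: 0.0456
grip_force: 20.0
t: 15.25
position: [0.5636, -0.0046, 0.0769]
ee_rot: [-0.0, 0.607, 0.794, 0.0]
contact_force: [1.6, 0.8, -1.3]
grip_width: 0.0458
grip_force: 20.0
scene 0.58 [247.5, 315.4] [ 0.50263732 -0.08092931  0.        ]
top 0.6 [284.8, 315.6] [ 0.49284493 -0.08693152  0.        ]
```

```bash
python3 -m creep '[[[-1.7,-1.8,0,0,0,0,0.2],[-1.7,-1.8,0,0,0,0,0.2],[-1.7,-1.8,0,0,0,0,0.2],[-1.7,-1.9,0,0,0,0,0.2],[0,0,-2,0,0,0,0.2],[0,0,-1.5,0,0,0,0.2],[0,0,-0.7,0,0,0,0.2],[0,0,-0.2,0,0,0,0.2],[0,0,0,0,0,0,0.2],[0,0,0,0,0,0,0.2]]]'
```

```text
t: 16.5
position: [0.4962, -0.0776, 0.0335]
ee_rot: [0.001, 0.607, 0.795, 0.0]
contact_force: [0.1, -0.5, -1.5]
grip_width: 0.046
grip_force: 20.0
```

```bash
python3 -m creep '[[[0,0,-0.2,0,0,0,0.2],[0,0,-0.1,0,0,0,0.2],[0,0,-0.1,0,0,0,0.2],[0,0,-0.05,0,0,0,0.2],[0,0,0,0,0,0,0.2]]]'
```

```text
t: 17.0
position: [0.4956, -0.0776, 0.0285]
ee_rot: [0.0, 0.607, 0.794, 0.0]
contact_force: [-0.1, 0.1, -0.2]
grip_width: 0.0458
grip_force: 20.0
```

```bash
python3 -m creep '[[[0,0,-0.1,0,0,0,0.2],[0,0,0,0,0,0,0.2]]]'
```

```text
t: 17.2
position: [0.4956, -0.0776, 0.0284]
ee_rot: [0.0, 0.607, 0.794, 0.0]
contact_force: [-2.0, 0.8, 6.8]
grip_width: 0.0458
grip_force: 20.0
```

In contact with the mat. I'll release and retreat upward.

```bash
python3 -m creep '[[[0,0,0,0,0,0,0.6],[0,0,0,0,0,0,0.7],[0,0,0,0,0,0,0.8],[0,0,0,0,0,0,0.8],[0,0,1,0,0,0,0.8],[0,0,2,0,0,0,0.8],[0,0,4,0,0,0,0.8],[-1,0,4,0,0,0,0.8],[-4,0,3,0,0,0,0.8],[-4,0,3,0,0,0,0.8],[0,0,0,0,0,0,0.8]]]'
python3 - <<'E'
from h import *
p=ctrl.get_image('top');save(p,'top_end')
for k in('earbud_case','mug','candle','remote','latch_post','mat'):
    for d in ctrl.place_of(p,k)[:3]: print(k,round(d['confidence'],2),d['centre'],atz(p,d['centre'],.118 if k=='latch_post' else 0))
p=ctrl.get_image('wrist')
for k in('remote','mat'):
    for d in ctrl.place_of(p,k)[:1]: print(k,round(d['confidence'],2),d['centre'],atz(p,d['centre'],.004 if k=='remote' else 0))
E
```

```text
t: 18.3
position: [0.4032, -0.0776, 0.2015]
ee_rot: [0.003, 0.608, 0.794, 0.001]
contact_force: [1.6, -0.5, 1.3]
grip_width: 0.0728
grip_force: 0.0
earbud_case 0.69 [310.1, 415.9] [ 0.43125321 -0.32692224  0.        ]
mug 0.84 [182.7, 367.5] [ 0.74484254 -0.21700774  0.        ]
candle 0.6 [183.9, 190.5] [0.74415743 0.22336681 0.        ]
remote 0.83 [187.9, 435.2] [ 0.73067679 -0.38503563  0.        ]
remote 0.82 [276.4, 484.8] [ 0.51076777 -0.49637255  0.        ]
remote 0.7 [282.7, 314.8] [ 0.49789697 -0.08501795  0.        ]
latch_post 0.74 [304.1, 169.5] [0.45041459 0.22389595 0.118     ]
latch_post 0.74 [310.5, 418.7] [ 0.43391287 -0.30855427  0.118     ]
mat 0.76 [288.7, 313.5] [ 0.48352773 -0.08183812  0.        ]
remote 0.78 [253.7, 429.8] [ 0.49856621 -0.08189021  0.004     ]
mat 0.55 [161.0, 436.5] [ 0.47829763 -0.00428133  0.        ]
```

View pics/top_end.png

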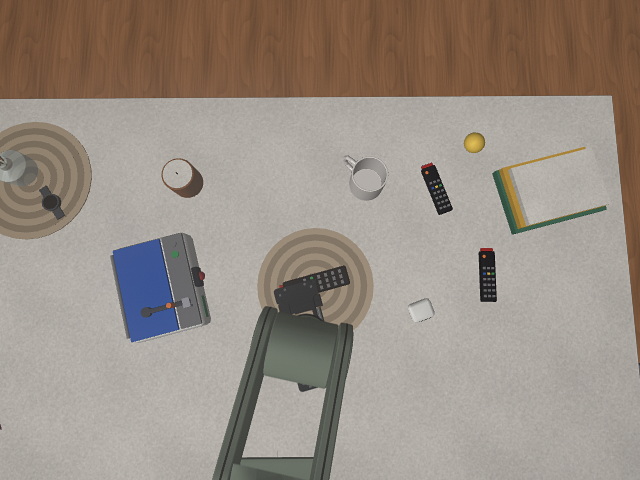

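The remote lies centred on the mat at about (283,315), the latch is closed, and the mug, candle and case haven't moved. Handing in.

```bash
python3 -c "
from plant import ctrl
print(ctrl.sign_off())"
```

```text
the job is handed in; nothing more can be done
None
```

I closed the latch into its catch, held the remote still about 10 cm from the eye for over two seconds, aimed within about 1° by my measurements, then laid it in the middle of the near mat and handed the job in; the mug, candle and earbud case did not move.

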